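# Isolate the test line, drop in the lift-out track section, switch on again

### The job

The model railway test line has a gap in it. Turn the red isolator handle on the sloping console to off before you touch any track, then lower the long loose track section into the gap, the right way round so that both dovetails interlock and it lies flush on the board (do not drop it in), let go, and turn the isolator back on. Leave the short section, the wagon, the spool and the tin where they are.

Things in the scene. Friction and masses are not known exactly. Their poses are not given: they have to be found in the camera images.
- isolator_handle (a joint): red bar handle of the rotary isolator; turns about the console face's normal. 0 = on: bar up the slope, white stripe uppermost. 1.571 = off: bar level across the face, stripe to the left (console +y). Off is a quarter turn anticlockwise, seen facing it. Stops at both ends; an over-centre spring holds it there (0.25 N m to start), is nil half way (0.785), then pulls it to the other stop
- handle_grip (a point): point on the handle's axis, mid-bar, 30 mm out from the sloping face. z = the face's outward normal (40 degrees from vertical, leaning to the console's front), x = along the bar to the white stripe (turns with it), y across. Bar 74 long, 15 thick, from 15 to 41 mm out from the face, on a round hub 45 mm across and 16 high, on an 88 mm yellow plate; nothing else stands out
- console: grey sloping-front console with dark cheeks, fixed: 156 deep (x) x 140 wide (y) x 124 mm high; origin at the centre of its underside, x to its back, y to its left seen from the front, z up. Front edge 30 mm high; from there the face rises to the back at 40 degrees to the level. handle_grip lies at (-35, 0, 98) mm, the foot of the handle's axis on the face at (-15, 0, 75)
- long_section: loose straight model track on a grey roadbed, 0.09 to 0.18 kg, flat on a 3 mm white board, any yaw; origin mid-underside, z up, y along it to the tab end; centre of mass at y = 12 mm. Roadbed 48 wide (x), 150 long between shoulders (y), 16 mm high, upright sides; rails to 21.5 mm. At +y a dovetail tab stands out 20 mm (23 wide at the root, 32 at the tip); at -y a matching notch 21.5 deep
- long_section_tab (a point): point on the long section's underside in the middle of its tab, 85 mm from the section's origin along its +y
- test_line: test line, fixed: plywood 88 (x) x 402 (y) x 10 mm thick, with two fixed lengths of like track and a 153 mm gap between shoulders. Origin on the underside below the gap's middle, y along the line, z up. -y side: 68 mm of track, tab towards the gap, red buffer stop 57 mm high at its far end. +y side: 150 mm of track, notch towards the gap, wagon on it. Gap open at both sides
- gap (a point): middle of the gap on the board's top (10 mm above the bench), axes as test_line. The long section's origin goes here, its +y along the line's +y (it fits only so). Clearance 1.5 mm all round dovetails and shoulders, edges chamfered 1.5 to 2 mm
- gap_socket (a point): middle of the notch on the line's +y side, at the board's top, 86.5 mm from the gap's middle along +y; the seated section's tab point lies 1.5 mm from it
- short_section: loose shorter section of the same track, 100 mm between shoulders: too short for the gap, a bystander; origin and axes as the long section
- wagon: dark grey-brown model goods wagon, 98 x 34 x 45 mm, standing loose on the line's +y track, 20 mm or more beyond the seated tab's tip; origin at the centre of its underside; a bystander
- wire_spool: blue spool, 70 mm across and 36 mm high, loose on the bench; a bystander
- wool_pot: round pale tin of brass wool, 62 mm across and 38 mm high, loose on the bench; a bystander

How it is judged:
On the way, in this order (a step that is already met when the one before it is completed fails the run):
1. the isolator is off, and the long section not yet at the gap (value of joint isolator_handle above 1.37 rad and distance between long_section and gap above 0.08 m), for 0.2 s.
2. with the isolator off, the long section lies flush in the gap, let go (horizontal distance between long_section and gap below 0.004 m and z of long_section in the frame of gap between -0.003 and 0.002 m and horizontal distance between long_section_tab and gap_socket below 0.005 m and angle between the z axis of long_section and the z axis of test_line, either way round below 0.03 rad and value of joint isolator_handle above 1.37 rad and contact force between the fingers and long_section below 0.2 N), for 0.2 s.
At the end, for the whole second after the job is handed in: the isolator is on (handle below 0.2 rad, at rest); the long section lies in the gap, released and at rest: its origin within 4 mm of the gap's middle seen from above and less than 2 mm above the board, level within 0.03 rad, its tab within 5 mm of the middle of the notch on the board's +y side (horizontal distance between long_section and gap below 0.004 m and z of long_section in the frame of gap between -0.003 and 0.002 m and horizontal distance between long_section_tab and gap_socket below 0.005 m and angle between the z axis of long_section and the z axis of test_line, either way round below 0.03 rad and value of joint isolator_handle below 0.2 rad and contact force between the fingers and long_section below 0.2 N and linear speed of long_section below 0.01 m/s and velocity of joint isolator_handle between -0.05 and 0.05 rad/s); the robot touches nothing.
It fails at once if the robot handles a track section while the line is live (isolator not off) (value of joint isolator_handle below 1.27 rad and (contact force between the fingers and long_section above 1 N or contact force between the fingers and short_section above 1 N)).
It fails at once if the long section is dropped in (falls freely at the gap, faster than 0.5 m/s) (horizontal distance between long_section and gap below 0.08 m and linear speed of long_section above 0.5 m/s and contact force between the fingers and long_section below 0.1 N).
It fails at once if a bystander is displaced: wagon by 20 mm, or short section, spool or tin by 30 mm (distance of wagon from where it was at the start of the episode above 0.02 m or distance of any of short_section, wire_spool, wool_pot from where it was at the start of the episode above 0.03 m).
It also fails if it takes over 72 s, if anything falls off the work surface, if the arm or the gripper's body presses on something with over 40 N, if the wrist force passes 120 N, or if a joint passes its speed limit or range.

### The arm

A 7-joint arm with a two-finger parallel gripper is mounted at the origin on a cart in front of the work surface, level with it; the furniture and walls round the work are solid. World frame = base frame: x ahead of the robot, y to its left, z up, the work surface at z = 0. Lengths are in m, angles in rad, forces in N, time in s.
With the tool pointing down it reaches from about 0.4 to 0.85 m from the base axis. Payload 4.5 kg.
Tool frame: the origin (TCP) lies midway between the tips of the shut fingers; the grasp point (between the pads) lies 19 mm behind it; z points along the fingers, y is the line along which they close (so a half turn about z gives the same grasp; the last joint's range is limited). The gripper opens to 88 mm and grips with 3 to 60 N. Pads are 18 mm wide; open, the fingers measure 123 mm over their backs; the gripper's body (75 mm by 187 mm) begins 45 mm behind the grasp point.
Start: joints at [-1.182, 0.689, -0.195, 1.565, 0.157, 0.902, -0.215], TCP at [0.217, 0.586, 0.239] pointing down, gripper open.
Joint ranges: [-3.01, 3.01], [-0.46, 2.08], [-1.47, 1.51], [0.13, 2.56], [-1, 4.14], [0.04, 2.09], [-2.66, 2.66]. Speed limits (rad/s): [2.57, 2.57, 3.14, 3.14, 3.14, 3.14, 3.14].

### API

Orientations are given as a unit quaternion [x, y, z, w].
In Python, from plant import * gives the robot as it stands.
- The arm moves only by the tool send_rows, never from a script. Its argument "targets" is a list of rows, each a list of 2 entries, a list of its own where there are three numbers: the shift along the tool's x, y, z in units of 0.3 m (1.0 is 0.3 m), then the turn, a rotation vector about the tool's x, y, z in units of pi rad (1.0 is pi rad). A call has 1 to 12 rows; each row is the pose to reach, as a shift and turn from the pose commanded when the call began, along the tool's axes at that moment, turning the shorter way round; what a row does not reach only later rows make up. A row lasts 1/8 s, in which the tool goes at most 62.5 mm and 10.7 degrees, less where a joint would pass 70% of its speed; a pose out of reach is approached as far as the arm can. A call with a number of a shift or a turn outside -1 to 1 is refused whole. A call with a gripper value outside its range is refused whole. "fingers" is the opening, from 0 (shut) to 1 (fully open), set as the call begins (left out, the last holds). The fingers move at their own pace and stop on an object; "newtons" is the grip in N (left out, the last holds). Time passes only in rows, so rows that repeat a pose let the fingers close. It gives the time, the measured TCP pose, the force, the opening and the grip force at its end, in the units of the state.
- get_state(): the state, without advancing time (a new reading comes with each control period).
- snapshot(name): name is "scene" or "top" or "wrist"; returns a dict with "img" (384x512x3 uint8, blue, green, red), "fx", "fy", "cx", "cy" (pixels), "cam_to_world" (4x4, takes a point from camera to world coordinates); the wrist camera has in their place "T_tool_cam" (4x4, takes a point from camera to tool coordinates, whose origin is the TCP and whose axes are the flange's). Camera axes: x right, y down, z forward; pixel columns grow to the right and rows downward; lengths in m; the calibration is good to about 2 mm. The wrist camera is an equidistant fisheye: a pixel r from the principal point sees the ray r / f radians off the axis. A picture is of the moment at which its call begins: read the wrist's pose just before it. There is no depth.
- finish_job(): hands the job in; it is judged then, once.
The state is a dict: "clock": time; "q": joint angles; "qd": joint speeds; "joint_torque": joint torques, N m; "tool_pos": TCP position; "eef_rot": TCP orientation; "contact_force": force on the tool from outside, world axes, zero at the start; "moment": the same for the moment, N m; "opening": opening from 0.0 (shut) to 1.0 (fully open); "finger_force": force on a finger pad.
Only numpy, scipy, OpenCV 4.12 (cv2) and the standard library are available. Lean on these libraries where they do the work, as an engineer would, in place of code of your own. Each camera call takes 0.05 s, during which the arm holds its last target. There are 200 camera calls.

## Working session

There is one attempt and no reset: what is moved stays moved. The work goes in short steps, Python scripts to look and compute and a tool call to move; the robot and the scene stay as the last step left them, time stands still between calls to the robot, and variables do not carry over. Pictures are saved under pics/ and viewed, at most 10 in all, crops included, and the job is handed in when it is done.

Besides the shell and the picture viewer there is one more tool, called after "Request:" as name(argument=value, ...), one argument or row to a line, values as JSON. send_rows: Moves the arm, as the interface text tells. Its arguments: {"type":"object","properties":{"targets":{"type":"array"},"fingers":{"type":"number"},"newtons":{"type":"number"}},"required":["targets"]}

```bash
mkdir -p pics; python3 - <<'E'
from plant import *
import cv2,numpy as np,json
s=get_state(); print({k:np.round(v,3).tolist() for k,v in s.items()})
for n in("scene","top"):
    d=snapshot(n); cv2.imwrite(f"pics/{n}0.png",d["img"]); np.savez(f"{n}.npz",**d)
    print(n,d["fx"],d["fy"],d["cx"],d["cy"],np.round(d["cam_to_world"],3).tolist())
E
```

```text
{'clock': 0.0, 'q': [-1.182, 0.69, -0.195, 1.566, 0.157, 0.902, -0.215], 'qd': [-0.002, 0.0, -0.001, 0.001, 0.0, -0.001, -0.002], 'joint_torque': [-0.0, -52.755, -1.267, -15.343, -0.053, 0.006, 0.0], 'tool_pos': [0.217, 0.585, 0.238], 'eef_rot': [0.176, 0.984, -0.001, -0.0], 'contact_force': [0.507, -0.586, -0.659], 'moment': [0.005, 0.01, 0.023], 'finger_force': 0.0, 'opening': 1.002}
scene 483.5408704781723 483.5408704781723 258.3620303110019 198.33619692553617 [[0.754, -0.467, 0.463, 0.003], [-0.657, -0.514, 0.552, -0.594], [-0.02, -0.72, -0.694, 0.927], [0.0, 0.0, 0.0, 1.0]]
top 498.64094384550094 498.64094384550094 259.23897644257096 183.10896759429653 [[0.032, -0.975, 0.219, 0.189], [-0.999, -0.032, 0.004, 0.045], [0.003, -0.219, -0.976, 1.72], [0.0, 0.0, 0.0, 1.0]]
```

View pics/scene0.png

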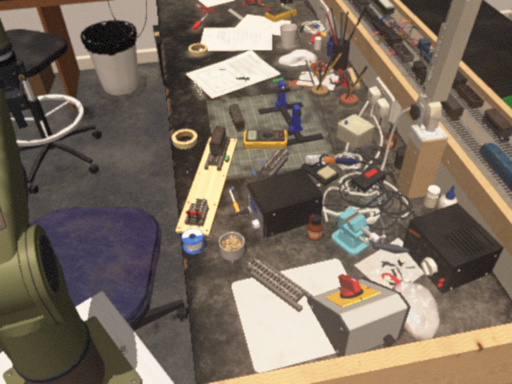

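View pics/top0.png

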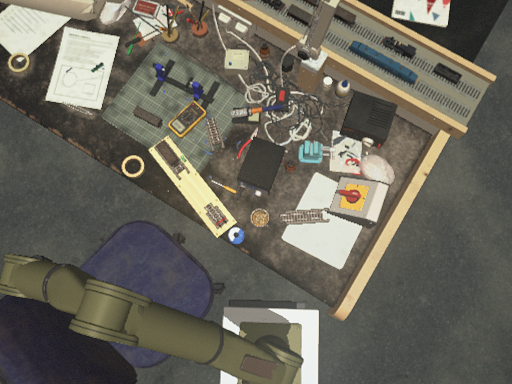

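The scene view shows the line at about (205,185), the long section at (275,285), the console at (355,310) and the spool and tin at (192,240)/(232,245). In the top view the line runs (165,145)–(220,230), the long section is near (303,215) and the console near (357,198). I'll enlarge both.

```bash
python3 - <<'E'
import cv2
t=cv2.imread("pics/top0.png");s=cv2.imread("pics/scene0.png")
cv2.imwrite("pics/t1.png",cv2.resize(t[125:245,230:390],None,fx=5,fy=5,interpolation=cv2.INTER_CUBIC))
cv2.imwrite("pics/t2.png",cv2.resize(t[125:245,140:260],None,fx=5,fy=5,interpolation=cv2.INTER_CUBIC))
cv2.imwrite("pics/s1.png",cv2.resize(s[130:360,170:420],None,fx=2.6,fy=2.6,interpolation=cv2.INTER_CUBIC))
E
```

```text
(no output)
```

View pics/t1.png

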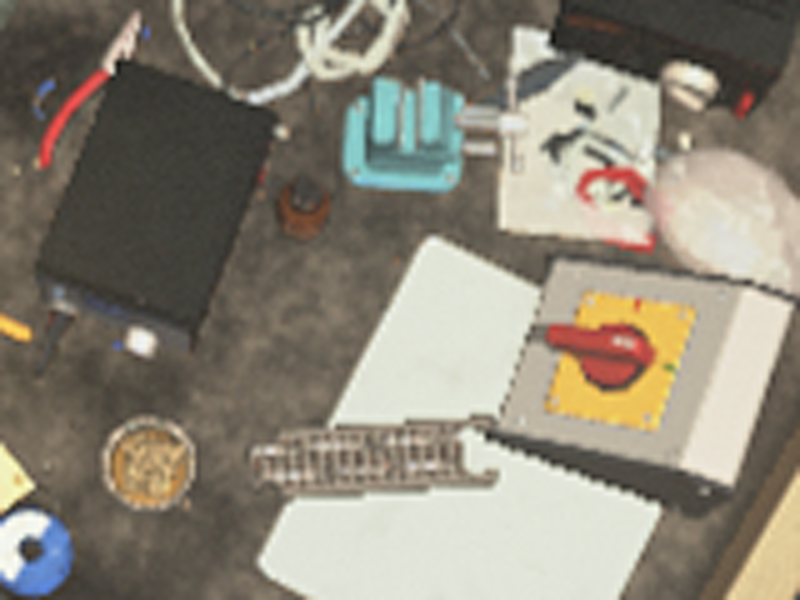

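View pics/t2.png

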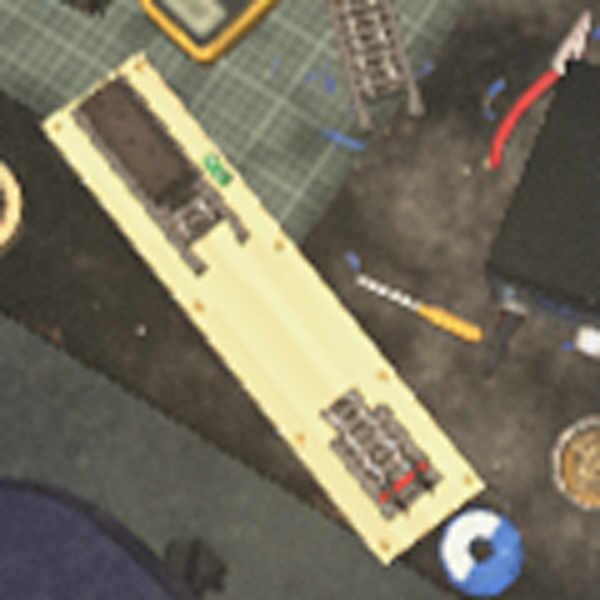

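View pics/s1.png

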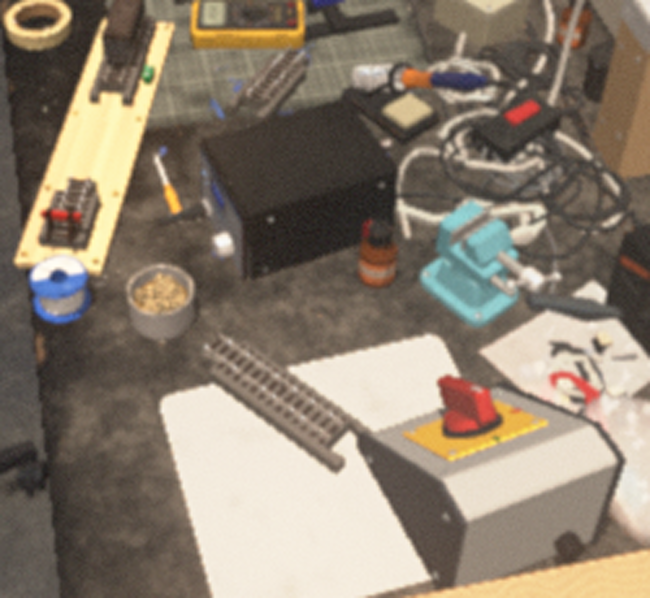

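```bash
cat > h.py <<'E'
import numpy as np,cv2
from scipy.optimize import least_squares
from scipy.spatial.transform import Rotation as R
D={n:dict(np.load(n+".npz")) for n in("scene","top")}
def proj(n,P):
    d=D[n];T=np.linalg.inv(d["cam_to_world"]);c=np.atleast_2d(P)@T[:3,:3].T+T[:3,3]
    return np.c_[d["fx"]*c[:,0]/c[:,2]+d["cx"],d["fy"]*c[:,1]/c[:,2]+d["cy"]]
def w(p,L,z0): # p=x,y,yaw
    return np.atleast_2d(L)@R.from_euler('z',p[2]).as_matrix().T+[p[0],p[1],z0]
def fit(obs,z0,p0): # obs: list (cam, local mm, px)
    def f(p): return np.concatenate([(proj(n,w(p,np.array(L)/1e3,z0))[0]-px) for n,L,px in obs])
    s=least_squares(f,p0,loss="soft_l1");return s.x,f(s.x).reshape(-1,2)
def c(u,v,o,k): return ((u+.5)/k-.5+o[0],(v+.5)/k-.5+o[1])
E
cat > fit.py <<'E'
from h import *
t1=lambda u,v:c(u,v,(230,125),5);t2=lambda u,v:c(u,v,(140,125),5);s1=lambda u,v:c(u,v,(170,130),2.6)
C=[("top",(-78,70,30),t1(555,260)),("top",(-78,-70,30),t1(500,430)),("top",(34,70,124),t1(742,283)),("top",(34,-70,124),t1(690,462)),("top",(78,70,124),t1(797,305)),("top",(78,-70,124),t1(735,490))]
a=33.7;b=28.3
C+=[("top",(-15-a,44,75-b),t1(585,290)),("top",(-15+a,44,75+b),t1(697,305)),("top",(-15+a,-44,75+b),t1(660,430)),("top",(-15-a,-44,75-b),t1(545,412)),
("scene",(-15-a,-44,75-b),s1(404,434)),("scene",(-15-a,44,75-b),s1(490,395)),("scene",(-15+a,-44,75+b),s1(450,460)),("scene",(-15+a,44,75+b),s1(548,422))]
Lo=[("top",(-24,75,16),t1(285,495)),("top",(24,75,16),t1(300,428)),("top",(-24,-75,16),t1(497,485)),("top",(0,95,16),t1(252,466)),("scene",(-24,-75,16),s1(340,460)),("scene",(0,95,16),s1(208,352))]
T=[("top",(-44,201,10),t2(42,123)),("top",(44,201,10),t2(140,52)),("top",(44,-201,10),t2(487,487)),("top",(-44,-201,10),t2(388,565)),("scene",(-44,-201,10),s1(15,262)),("scene",(44,-201,10),s1(97,275)),
("top",(-24,76.5,26),t2(200,274)),("top",(24,76.5,26),t2(243,242))]
for n,o,z,p0 in(("console",C,0,(.45,-.25,-1.7)),("long",Lo,.003,(.4,-.1,.1)),("line",T,0,(.5,.3,.8))):
    p,r=fit(o,z,p0);print(n,p.round(4),"\n",r.round(1).tolist())
E
python3 fit.py
```

```text
console [ 0.5184 -0.281  -1.8898] 
 [[-0.4, -2.8], [-2.1, 0.4], [-0.8, -2.8], [-3.2, 1.0], [1.0, -2.7], [0.8, 0.1], [0.1, -0.2], [-0.0, -0.1], [-0.6, -0.6], [0.2, -0.9], [-1.1, 1.0], [1.2, 2.5], [-0.4, 0.7], [-0.2, 0.5]]
long [ 0.4617 -0.1174  0.1332] 
 [[0.0, 0.6], [-4.6, 0.3], [0.9, -1.8], [0.1, 0.1], [-0.1, 2.1], [0.2, -2.8]]
line [ 0.5552  0.2862 -0.8646] 
 [[0.7, 0.8], [1.0, 0.3], [0.7, 0.2], [0.3, 0.5], [-1.4, 0.9], [0.6, -0.7], [-6.4, -7.4], [-4.0, -9.3]]
```

```bash
sed -i 's/^C+=\[/C=[/; s/,201,10/,242,10/g; s/,-201,10/,-160,10/g' fit.py; sed -i '/("top",(24,75,16)/s/("top",(24,75,16),t1(300,428)),//' fit.py; python3 fit.py
cat > mv.py <<'E'
import sys; from plant import *; from h import *
def cur():
    s=get_state(); return np.array(s["tool_pos"]),R.from_quat(s["eef_rot"])
def pose(z,y):
    z=np.array(z,float);z/=np.linalg.norm(z);y=np.array(y,float);y-=z*(y@z);y/=np.linalg.norm(y)
    return R.from_matrix(np.c_[np.cross(y,z),y,z])
def down(h): return pose([0,0,-1],[np.cos(h),np.sin(h),0])
def go(p,r,c=None):
    p0,r0=c or cur(); sh=r0.inv().apply(np.array(p)-p0)/.3; t=(r0.inv()*r).as_rotvec()/np.pi
    print("shift",sh.round(4).tolist(),"turn",t.round(4).tolist(),"deg",round(np.linalg.norm(t)*180,1))
E
python3 - <<'E'
from mv import *
p,r=cur();print(p,r.as_matrix().round(3))
a=([.42,.3,.36],down(np.radians(22)));go(*a);b=([.45,-.02,.38],down(np.radians(-26)));go(*b,a)
E
```

```text
console [ 0.5193 -0.2804 -1.8752] 
 [[-0.3, -0.3], [-0.4, -0.5], [-0.6, -0.8], [0.1, -0.9], [-1.2, 0.9], [0.8, 2.0], [-0.1, 0.5], [-0.2, -0.2]]
long [ 0.4622 -0.1163  0.1413] 
 [[-0.2, 0.6], [0.7, -2.1], [-0.2, 0.2], [-0.0, 1.5], [-0.1, -3.0]]
line [ 0.5255  0.2621 -0.8626] 
 [[-0.1, 0.5], [0.2, -0.1], [0.1, -0.3], [-0.3, 0.0], [-1.3, 0.2], [0.6, -1.6], [-0.1, 1.2], [2.3, -0.8]]
[0.21700075 0.58553309 0.23800149] [[-0.938  0.347 -0.   ]
 [ 0.347  0.938 -0.002]
 [-0.    -0.002 -1.   ]]
shift [-0.9652, -0.6581, -0.4055] turn [-0.0005, 0.0002, 0.2648] deg 47.7
shift [-1.0265, -0.3069, -0.0667] turn [0.0, 0.0, 0.2667] deg 48.0
```

Request:
send_rows(
  targets=[
    [[-0.96, -0.66, -0.4], [0, 0, 0.265]],
    [[-0.96, -0.66, -0.4], [0, 0, 0.265]],
    [[-0.96, -0.66, -0.4], [0, 0, 0.265]],
    [[-0.96, -0.66, -0.4], [0, 0, 0.265]],
    [[-0.96, -0.66, -0.4], [0, 0, 0.265]],
    [[-0.96, -0.66, -0.4], [0, 0, 0.265]],
    [[-0.96, -0.66, -0.4], [0, 0, 0.265]],
  ],
)

```text
clock: 0.98
tool_pos: [0.4219, 0.296, 0.36]
eef_rot: [0.563, 0.826, 0.001, 0.002]
contact_force: [-1.0, 1.1, -1.0]
opening: 1.001
finger_force: 0.0
```

```bash
python3 - <<'E'
from mv import *
import pickle
s=get_state();print(s["clock"],np.round(s["q"],3),s["tool_pos"])
d=snapshot("wrist");pickle.dump((s,d),open("w1.pkl","wb"))
print({k:np.round(v,3).tolist() for k,v in d.items() if k!="img"})
go([.45,-.02,.38],down(np.radians(-26)))
E
```

```text
0.975 [-0.73   0.398  0.041  1.724 -0.015  1.017 -0.311] [0.42190402 0.29595552 0.35999689]
{'fx': 297.319, 'fy': 297.319, 'cx': 259.496, 'cy': 191.777, 'T_tool_cam': [[0.0, -0.966, -0.26, 0.066], [1.0, 0.0, 0.001, -0.0], [-0.001, -0.26, 0.966, -0.145], [0.0, 0.0, 0.0, 1.0]]}
shift [-1.0245, -0.2986, -0.0699] turn [0.0003, -0.0001, 0.265] deg 47.7
```

Request:
send_rows(
  targets=[
    [[-1, -0.3, -0.07], [0, 0, 0.265]],
    [[-1, -0.3, -0.07], [0, 0, 0.265]],
    [[-1, -0.3, -0.07], [0, 0, 0.265]],
    [[-1, -0.3, -0.07], [0, 0, 0.265]],
    [[-1, -0.3, -0.07], [0, 0, 0.265]],
    [[-1, -0.3, -0.07], [0, 0, 0.265]],
    [[-1, -0.3, -0.07], [0, 0, 0.265]],
  ],
)

```text
clock: 1.9
tool_pos: [0.4469, -0.0094, 0.3791]
eef_rot: [0.846, 0.533, -0.0, -0.001]
contact_force: [1.0, 0.4, -0.4]
opening: 0.999
finger_force: 0.0
```

```bash
python3 - <<'E'
from mv import *
import pickle
s=get_state();print(s["clock"],np.round(s["q"],3),s["tool_pos"])
d=snapshot("wrist");pickle.dump((s,d),open("w2.pkl","wb"))
i1=pickle.load(open("w1.pkl","rb"))[1]["img"]
cv2.imwrite("pics/w12.png",np.vstack([cv2.resize(i,(400,300)) for i in(i1,d["img"])]))
cv2.imwrite("pics/w2.png",cv2.resize(d["img"],None,fx=1.56,fy=1.56,interpolation=cv2.INTER_CUBIC))
E
```

```text
1.9 [-0.322  0.286  0.329  1.868 -0.109  1.007 -0.393] [ 0.44693018 -0.00942999  0.37907306]
```

View pics/w2.png

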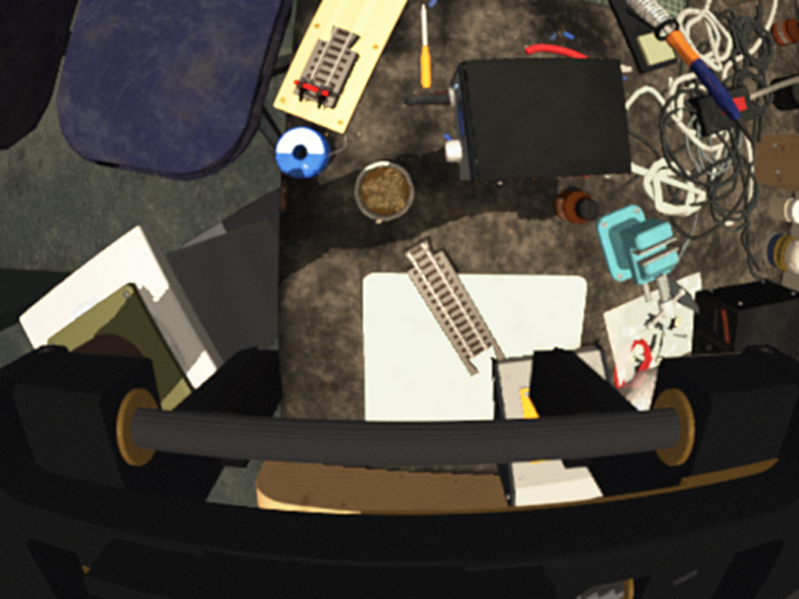

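The wrist view shows the long section from its tab at (425,243) to its prong at (475,372), with the console partly behind the finger at (550,380). The console fit from the fixed cameras is good, so I'll go to the pre-grasp for the handle.

```bash
cat >> mv.py <<'E'
CON=(.5193,-.2804,-1.8752)
def handle(h,off=0.): # TCP h m out from face on the axis; off: extra turn about normal
    Rz=R.from_euler('z',CON[2]); n=Rz.apply([-np.sin(np.radians(40)),0,np.cos(np.radians(40))]); f=w(CON,[-.015,0,.075],0)[0]
    y=R.from_rotvec(n*off).apply(Rz.apply([0,1,0])); return f+h*n,pose(-n,y)
def wproj(s,d,P):
    T=np.eye(4);T[:3,:3]=R.from_quat(s["eef_rot"]).as_matrix();T[:3,3]=s["tool_pos"];T=np.linalg.inv(T@d["T_tool_cam"])
    c=np.atleast_2d(P)@T[:3,:3].T+T[:3,3];th=np.arctan2(np.hypot(c[:,0],c[:,1]),c[:,2]);ph=np.arctan2(c[:,1],c[:,0])
    return np.c_[d["cx"]+d["fx"]*th*np.cos(ph),d["cy"]+d["fy"]*th*np.sin(ph)]
E
python3 - <<'E'
from mv import *
import pickle
s,d=pickle.load(open("w2.pkl","rb"))
print("pred long tab tip, prong, (in view px)",(wproj(s,d,w((.4622,-.1163,.1413),np.array([[0,95,16],[-24,-75,16],[-24,75,16]])/1e3,.003))*1.56).round(0).tolist())
a=handle(.12);print(a[0]);go(*a);go(*handle(.02),a)
E
```

```text
pred long tab tip, prong, (in view px) [[412.0, 248.0], [473.0, 377.0], [404.0, 274.0]]
[ 0.54691495 -0.19250129  0.16692533]
shift [-0.4096, 0.5652, 0.7059] turn [-0.0161, -0.222, -0.0425] deg 40.8
shift [-0.0, -0.0, 0.3333] turn [0.0, 0.0, 0.0] deg 0.0
```

Request:
send_rows(
  targets=[
    [[-0.41, 0.565, 0.7], [-0.016, -0.222, -0.0425]],
    [[-0.41, 0.565, 0.7], [-0.016, -0.222, -0.0425]],
    [[-0.41, 0.565, 0.7], [-0.016, -0.222, -0.0425]],
    [[-0.41, 0.565, 0.7], [-0.016, -0.222, -0.0425]],
    [[-0.41, 0.565, 0.7], [-0.016, -0.222, -0.0425]],
    [[-0.41, 0.565, 0.7], [-0.016, -0.222, -0.0425]],
    [[-0.41, 0.565, 0.7], [-0.016, -0.222, -0.0425]],
    [[-0.41, 0.565, 0.7], [-0.016, -0.222, -0.0425]],
  ],
)

```text
clock: 2.95
tool_pos: [0.5472, -0.1941, 0.1707]
eef_rot: [0.759, 0.555, -0.274, 0.203]
contact_force: [0.7, -0.7, -0.4]
opening: 0.998
finger_force: 0.0
```

```bash
python3 - <<'E'
from mv import *
import pickle
s=get_state();print(s["clock"],np.round(s["q"],3),s["tool_pos"])
d=snapshot("wrist");pickle.dump((s,d),open("w3.pkl","wb"))
im=cv2.resize(d["img"],None,fx=1.56,fy=1.56,interpolation=cv2.INTER_CUBIC)
a=33.7;b=28.3
L=np.array([(-15-a,44,75-b),(-15+a,44,75+b),(-15+a,-44,75+b),(-15-a,-44,75-b),(-15,0,75),(-35-28+7,0,98-24+9),(-35+28-7,0,98+24+9)])/1e3
for q in wproj(s,d,w(CON,L,0))*1.56: cv2.circle(im,tuple(int(v) for v in q),3,(255,0,255),1)
cv2.imwrite("pics/w3.png",im)
go(*handle(.12));go(*handle(.021))
E
```

```text
2.95 [-0.363  0.933  0.522  1.746  0.357  0.786 -0.581] [ 0.5472069  -0.19412944  0.17071086]
shift [0.0127, -0.0028, 0.0062] turn [0.0002, -0.0005, -0.0014] deg 0.3
shift [0.0121, -0.003, 0.3362] turn [0.0002, -0.0005, -0.0014] deg 0.3
```

View pics/w3.png

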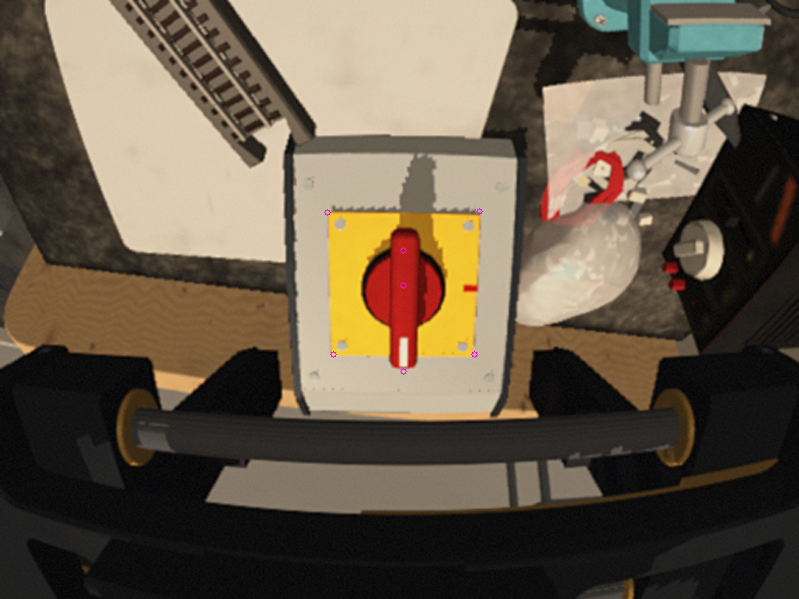

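The plate corners I predicted land on the real ones within about 1 mm, so the handle pose is confirmed. Descending and closing.

Request:
send_rows(
  targets=[
    [[0.012, -0.003, 0.18], [0, 0, -0.001]],
    [[0.012, -0.003, 0.335], [0, 0, -0.001]],
    [[0.012, -0.003, 0.335], [0, 0, -0.001]],
    [[0.012, -0.003, 0.335], [0, 0, -0.001]],
  ],
)

```text
clock: 3.5
tool_pos: [0.5283, -0.2536, 0.0914]
eef_rot: [0.758, 0.556, -0.275, 0.203]
contact_force: [0.3, 0.1, 0.1]
opening: 1.0
finger_force: 0.0
```

Request:
send_rows(
  targets=[
    [[0, 0, 0], [0, 0, 0]],
    [[0, 0, 0], [0, 0, 0]],
    [[0, 0, 0], [0, 0, 0]],
    [[0, 0, 0], [0, 0, 0]],
    [[0, 0, 0], [0, 0, 0]],
    [[0, 0, 0], [0, 0, 0]],
  ],
  fingers=0,
  newtons=50,
)

```text
clock: 4.25
tool_pos: [0.5269, -0.2546, 0.0904]
eef_rot: [0.758, 0.555, -0.276, 0.202]
contact_force: [-0.4, -0.5, -0.6]
opening: 0.345
finger_force: 0.0
```

Request:
send_rows(
  targets=[
    [[0, 0, 0], [0, 0, 0]],
    [[0, 0, 0], [0, 0, 0]],
    [[0, 0, 0], [0, 0, 0]],
    [[0, 0, 0], [0, 0, 0]],
    [[0, 0, 0], [0, 0, 0]],
  ],
)

```text
clock: 4.88
tool_pos: [0.5274, -0.2547, 0.0904]
eef_rot: [0.758, 0.555, -0.276, 0.202]
contact_force: [2.7, -3.0, -2.0]
opening: 0.168
finger_force: 50.0
```

Request:
send_rows(
  targets=[
    [[0, 0, 0], [0, 0, -0.05]],
    [[0, 0, 0], [0, 0, -0.1]],
    [[0, 0, 0], [0, 0, -0.15]],
    [[0, 0, 0], [0, 0, -0.2]],
    [[0, 0, 0], [0, 0, -0.25]],
    [[0, 0, 0], [0, 0, -0.3]],
    [[0, 0, 0], [0, 0, -0.35]],
    [[0, 0, 0], [0, 0, -0.4]],
    [[0, 0, 0], [0, 0, -0.45]],
    [[0, 0, 0], [0, 0, -0.5]],
    [[0, 0, 0], [0, 0, -0.505]],
    [[0, 0, 0], [0, 0, -0.505]],
  ],
)

```text
clock: 6.38
tool_pos: [0.5276, -0.2546, 0.0903]
eef_rot: [0.138, 0.93, -0.338, -0.054]
contact_force: [4.0, -3.3, -5.2]
opening: 0.163
finger_force: 50.2
```

Request:
send_rows(
  targets=[
    [[0, 0, 0], [0, 0, 0]],
    [[0, 0, 0], [0, 0, 0]],
    [[0, 0, 0], [0, 0, 0]],
    [[0, 0, 0], [0, 0, 0]],
    [[0, 0, -0.15], [0, 0, 0]],
    [[0, 0, -0.35], [0, 0, 0]],
    [[0, 0, -0.4], [0, 0, 0]],
  ],
  fingers=1,
)

```text
clock: 7.25
tool_pos: [0.5527, -0.178, 0.1842]
eef_rot: [0.135, 0.93, -0.336, -0.052]
contact_force: [-0.3, 0.6, 0.2]
opening: 0.935
finger_force: 0.0
```

```bash
python3 - <<'E'
from mv import *
import pickle
s=get_state();print(s["clock"],np.round(s["q"],3),s["tool_pos"])
d=snapshot("wrist");pickle.dump((s,d),open("w4.pkl","wb"))
cv2.imwrite("pics/w4.png",cv2.resize(d["img"],None,fx=1.56,fy=1.56,interpolation=cv2.INTER_CUBIC))
E
```

```text
7.25 [-0.142  0.846  0.058  1.71   0.709  1.022  0.67 ] [ 0.5527096  -0.17803782  0.18418904]
```

View pics/w4.png

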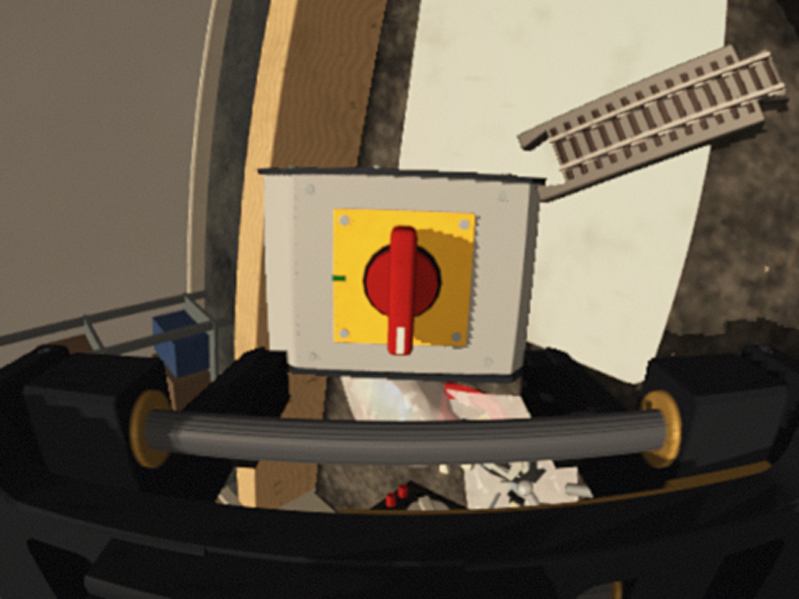

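The stripe has turned to the console's +y side at (400,340), so the isolator is off. The long section lies from (520,137) to (780,75). I'll fit it.

```bash
cat > fl.py <<'E'
from mv import *
import pickle
V={k:pickle.load(open(k+".pkl","rb")) for k in("w2","w3","w4")}
O=[("w4",(-24,-75,16),(519,136)),("w4",(-24,75,16),(731,46)),("w4",(24,75,16),(764,108)),("w4",(0,95,16),(780,75)),("w4",(24,-75,16),(541,187)),
("w2",(0,95,16),(419,243)),("w2",(-24,-75,16),(472,372)),("w3",(-24,-75,16),(248,160))]
f=lambda p:np.concatenate([wproj(*V[v],w(p,np.array(L)/1e3,.003))[0]*1.56-px for v,L,px in O])
s=least_squares(f,(.462,-.116,.14),loss="soft_l1",f_scale=3);print(s.x.round(4));print(f(s.x).reshape(-1,2).round(1).tolist())
E
python3 fl.py
```

```text
[ 0.4635 -0.1144  0.1026]
[[-2.3, -1.1], [1.7, -1.5], [3.3, 16.2], [1.0, -2.1], [-0.1, 16.8], [-4.1, 1.0], [-1.1, 3.6], [0.2, 7.7]]
```

```bash
python3 - <<'E'
from mv import *
go([.4615,-.104,.22],down(.12))
E
```

```text
shift [0.3627, 0.0405, -0.1855] turn [-0.1968, 0.1263, 0.3541] deg 76.4
```

Request:
send_rows(
  targets=[
    [[0.36, 0.04, -0.185], [-0.197, 0.126, 0.354]],
    [[0.36, 0.04, -0.185], [-0.197, 0.126, 0.354]],
    [[0.36, 0.04, -0.185], [-0.197, 0.126, 0.354]],
    [[0.36, 0.04, -0.185], [-0.197, 0.126, 0.354]],
    [[0.36, 0.04, -0.185], [-0.197, 0.126, 0.354]],
    [[0.36, 0.04, -0.185], [-0.197, 0.126, 0.354]],
    [[0.36, 0.04, -0.185], [-0.197, 0.126, 0.354]],
    [[0.36, 0.04, -0.185], [-0.197, 0.126, 0.354]],
    [[0.36, 0.04, -0.185], [-0.197, 0.126, 0.354]],
    [[0.36, 0.04, -0.185], [-0.197, 0.126, 0.354]],
  ],
)

```text
clock: 8.55
tool_pos: [0.4608, -0.1061, 0.2178]
eef_rot: [0.663, 0.748, -0.002, -0.001]
contact_force: [0.3, -0.2, -1.2]
opening: 0.998
finger_force: 0.0
```

```bash
python3 - <<'E'
from mv import *
import pickle
s=get_state();print(s["clock"],np.round(s["q"],3),s["tool_pos"],np.round(s["qd"],3))
d=snapshot("wrist");pickle.dump((s,d),open("w5.pkl","wb"))
L=np.array([(-24,-75,16),(-24,75,16),(24,75,16),(24,-75,16),(0,95,16)])/1e3
q=wproj(s,d,w((.463,-.1155,.12),L,.003));print(q.round(0).tolist())
x0=int(q[:,0].mean())-90;y0=max(0,int(q[:,1].min())-25);print("crop",x0,y0)
cv2.imwrite("pics/w5.png",cv2.resize(d["img"][y0:y0+150,x0:x0+180],None,fx=4,fy=4,interpolation=cv2.INTER_CUBIC))
E
```

```text
8.55 [ 0.14   0.529 -0.02   2.037  0.024  0.581  0.223] [ 0.46079172 -0.10605362  0.21783456] [-0.004 -0.003  0.001  0.    -0.005 -0.002 -0.001]
[[242.0, 236.0], [240.0, 114.0], [282.0, 114.0], [280.0, 236.0], [261.0, 97.0]]
crop 171 71
```

View pics/w5.png

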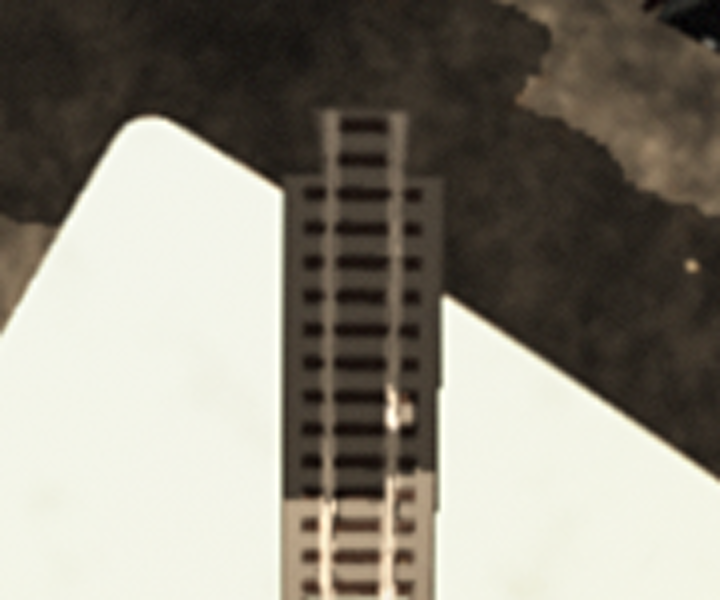

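The crop shows the shoulder corners at (285,178)/(443,178), the tab tip at (365,110), and the sides running to (283,600)/(437,600). The prediction was off by 1–2 px, so I'll refine it.

```bash
cat > fl2.py <<'E'
from mv import *
import pickle
s,d=pickle.load(open("w5.pkl","rb"))
pt=lambda u,v:np.array(c(u,v,(171,71),4))
def f(p):
    q=wproj(s,d,w(p,np.array([(-24,75,16),(24,75,16),(0,95,16)])/1e3,.003))-[pt(285,178),pt(443,178),pt(365,110)]
    e=[]
    for x,u in((-24,283),(24,437)):
        k=np.linspace(-75,75,61);P=wproj(s,d,w(p,np.c_[k*0+x,k,k*0+16]/1e3,.003));t=pt(u,598);e.append(np.interp(t[1],P[::-1,1],P[::-1,0])-t[0])
    return np.r_[q.ravel(),e]
r=least_squares(f,(.463,-.1155,.12));print(r.x.round(4),f(r.x).round(1))
L=r.x
g=w(L,[0,.012,0],.003)[0];print(g)
go([g[0],g[1],.0125],down(L[2]));
q=wproj(s,d,w(L,np.array([(-24,-75,16),(24,-75,16)])/1e3,.003));print(q.round(1).tolist())
gr=cv2.cvtColor(d["img"],cv2.COLOR_BGR2GRAY);u=int(q[0,0])+4;print(gr[222:250,u].tolist())
E
python3 fl2.py
```

```text
[ 0.4629 -0.1166  0.1124] [-1.2 -0.1  1.2  0.3 -0.1 -0.3 -0.1  0.2]
[ 0.46158072 -0.10463762  0.003     ]
shift [0.0055, 0.0063, 0.6846] turn [-0.0015, 0.0006, 0.0025] deg 0.5
[[241.5, 236.9], [279.5, 237.2]]
[144, 147, 152, 156, 155, 156, 156, 154, 155, 152, 152, 151, 145, 181, 244, 245, 243, 242, 243, 243, 243, 243, 242, 243, 243, 242, 243, 242]
```

Request:
send_rows(
  targets=[
    [[0.008, 0.006, 0.2], [-0.001, 0, 0]],
    [[0.008, 0.006, 0.4], [-0.001, 0, 0]],
    [[0.008, 0.006, 0.55], [-0.001, 0, 0]],
    [[0.008, 0.006, 0.65], [-0.001, 0, 0]],
    [[0.008, 0.006, 0.7], [-0.001, 0, 0]],
    [[0.008, 0.006, 0.7], [-0.001, 0, 0]],
  ],
)

```text
clock: 9.35
tool_pos: [0.461, -0.1042, 0.0077]
eef_rot: [0.664, 0.748, -0.001, -0.0]
contact_force: [0.1, -0.3, 0.1]
opening: 0.995
finger_force: 0.0
```

Request:
send_rows(
  targets=[
    [[0, 0, 0], [0, 0, 0]],
    [[0, 0, 0], [0, 0, 0]],
    [[0, 0, 0], [0, 0, 0]],
    [[0, 0, 0], [0, 0, 0]],
    [[0, 0, 0], [0, 0, 0]],
    [[0, 0, 0], [0, 0, 0]],
    [[0, 0, 0], [0, 0, 0]],
  ],
  fingers=0.3,
  newtons=30,
)

```text
clock: 10.22
tool_pos: [0.4612, -0.1047, 0.0085]
eef_rot: [0.665, 0.747, -0.001, 0.001]
contact_force: [0.2, 0.2, 4.3]
opening: 0.543
finger_force: 30.0
```

Request:
send_rows(
  targets=[
    [[0, 0, -0.05], [0, 0, 0]],
    [[0, 0, -0.2], [0, 0, 0]],
    [[0, 0, -0.4], [0, 0, 0]],
    [[0, 0, -0.55], [0, 0, 0]],
    [[0, 0, -0.65], [0, 0, 0]],
    [[0, 0, -0.65], [0, 0, 0]],
  ],
)

```text
clock: 10.98
tool_pos: [0.462, -0.1046, 0.2055]
eef_rot: [0.665, 0.747, 0.0, 0.002]
contact_force: [-0.8, -0.0, -1.4]
opening: 0.543
finger_force: 30.0
```

```bash
python3 - <<'E'
from mv import *
s=get_state();print(s["clock"],np.round(s["q"],3),s["opening"],s["tool_pos"])
go([.50,.12,.2],down(-.45));go([.534,.2694,.2],down(-.8626),([.50,.12,.2],down(-.45)))
E
```

```text
10.975 [ 0.142  0.548 -0.028  2.055  0.033  0.535  0.207] 0.5425603369267779 [ 0.46204282 -0.10458283  0.20553379]
shift [0.7288, 0.213, 0.0171] turn [0.0014, 0.0006, 0.1805] deg 32.5
shift [0.4977, -0.1146, 0.0] turn [0.0, 0.0, 0.1313] deg 23.6
```

Request:
send_rows(
  targets=[
    [[0.15, 0.04, 0], [0, 0, 0.04]],
    [[0.3, 0.09, 0], [0, 0, 0.08]],
    [[0.45, 0.13, 0.01], [0, 0, 0.12]],
    [[0.6, 0.175, 0.015], [0, 0, 0.15]],
    [[0.73, 0.213, 0.017], [0, 0, 0.18]],
  ],
)

```text
clock: 11.6
tool_pos: [0.4978, 0.1223, 0.1961]
eef_rot: [0.847, 0.531, -0.002, 0.0]
contact_force: [0.1, 0.1, -0.9]
opening: 0.54
finger_force: 30.0
```

Request:
send_rows(
  targets=[
    [[0.14, -0.03, 0], [0, 0, 0.04]],
    [[0.28, -0.06, 0], [0, 0, 0.08]],
    [[0.42, -0.095, 0], [0, 0, 0.115]],
    [[0.5, -0.115, 0], [0, 0, 0.131]],
    [[0.5, -0.115, 0], [0, 0, 0.131]],
    [[0.5, -0.115, 0], [0, 0, 0.131]],
  ],
)

```text
clock: 12.35
tool_pos: [0.5321, 0.2686, 0.1964]
eef_rot: [0.938, 0.348, -0.002, 0.002]
contact_force: [0.0, -0.2, -1.3]
opening: 0.535
finger_force: 30.0
```

```bash
python3 - <<'E'
from mv import *
import pickle
s=get_state();print(s["clock"],np.round(s["q"],3),s["opening"],s["tool_pos"],s["eef_rot"])
go([.534,.2694,.2],down(-.8626))
d=snapshot("wrist");pickle.dump((s,d),open("w6.pkl","wb"))
LN=(.5255,.2621,-.8626)
for n,Q in (("notch",[(-24,76.5,26),(24,76.5,26)]),("tabtip",[(-16,-56.5,26),(16,-56.5,26)]),("board+y",[(-44,242,10),(44,242,10)]),("edges",[(-44,60,10),(44,60,10),(-44,-40,10),(44,-40,10),(-44,-160,10),(44,-160,10)])):
    print(n,wproj(s,d,w(LN,np.array(Q)/1e3,0)).round(1).tolist())
cv2.imwrite("pics/w6.png",cv2.resize(d["img"],None,fx=1.56,fy=1.56,interpolation=cv2.INTER_CUBIC))
E
```

```text
12.35 [-0.75   0.733  0.364  1.713 -0.347  0.765 -1.078] 0.5351651367473858 [0.53213587 0.26861839 0.19641807] [ 0.93760599  0.34768954 -0.00211205  0.00159196]
shift [0.0063, 0.0021, -0.012] turn [0.0005, 0.0016, 0.0006] deg 0.3
notch [[237.0, 112.2], [282.7, 112.3]]
tabtip [[245.7, 230.8], [273.5, 230.8]]
board+y [[221.6, -24.7], [298.6, -24.4]]
edges [[220.2, 127.2], [299.3, 127.4], [222.5, 212.5], [296.7, 212.6], [226.7, 296.1], [292.1, 296.2]]
```

Request:
send_rows(
  targets=[
    [[-0.15, 0, 0], [0, 0, 0]],
    [[-0.22, 0, -0.01], [0, 0.0015, 0]],
    [[-0.22, 0, -0.01], [0, 0.0015, 0]],
    [[-0.22, 0, -0.01], [0, 0.0015, 0]],
  ],
)

```text
clock: 12.9
tool_pos: [0.484, 0.2278, 0.2008]
eef_rot: [0.938, 0.348, 0.002, -0.0]
contact_force: [0.1, 0.2, -2.7]
opening: 0.541
finger_force: 30.0
```

```bash
python3 - <<'E'
from mv import *
import pickle
s=get_state();print(s["clock"],s["tool_pos"],s["eef_rot"])
d=snapshot("wrist");pickle.dump((s,d),open("w7.pkl","wb"))
LN=(.5255,.2621,-.8626)
q=wproj(s,d,w(LN,np.array([(-24,76.5,26),(24,76.5,26),(-44,76.5,10),(44,76.5,10)])/1e3,0));print(q.round(1).tolist())
R0=R.from_quat(s["eef_rot"]);P=s["tool_pos"]+R0.apply(np.array([(75-11.2,-24,-10.8),(75-11.2,24,-10.8),(95-11.2,0,-10.8)])/1e3)
k=wproj(s,d,P);print(k.round(1).tolist())
y0=max(0,int(min(q[:,1].min(),k[:,1].min()))-45);print("crop",y0)
cv2.imwrite("pics/w7.png",cv2.resize(d["img"][y0:y0+140,160:360],None,fx=4,fy=4,interpolation=cv2.INTER_CUBIC))
E
```

```text
12.9 [0.48395573 0.22777399 0.20077835] [ 9.37564562e-01  3.47803588e-01  2.30310239e-03 -2.27061165e-04]
[[237.8, 56.0], [283.0, 56.1], [221.0, 59.2], [299.6, 59.4]]
[[206.3, 119.9], [312.5, 119.9], [259.4, 75.1]]
crop 10
```

View pics/w7.png

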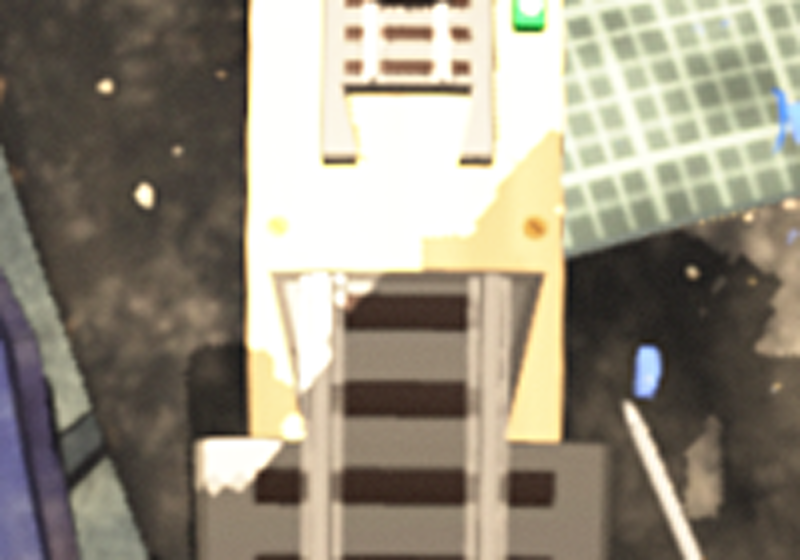

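The last view shows the notch prong ends at (322,157)/(493,157), the board edges at u=247/563, the held shoulder at (197,438)–(607,438) and the tab tip at v=272. The notch lies about 8 mm further along +y than fitted, so I'll check that in the earlier unobstructed wrist view numerically.

```bash
cat > prof.py <<'E'
from mv import *
import pickle
LN=(.5255,.2621,-.8626)
ys=np.arange(-110,131,2.)
def prof(k,xs,z):
    s,d=pickle.load(open(k+".pkl","rb"));o=[]
    for x in xs:
        q=wproj(s,d,w(LN,np.c_[ys*0+x,ys,ys*0+z]/1e3,0)).astype(np.float32)
        o.append(cv2.remap(d["img"][:,:,1],q[:,0].reshape(1,-1),q[:,1].reshape(1,-1),cv2.INTER_LINEAR)[0])
    return np.mean(o,0)
for k in("w1","w7"):
    for xs,n in(([-21,-20,-19,19,20,21],"prong"),([-4,0,4],"mid"),([-14,14],"tabedge")):
        if k=="w7": m=ys>60
        else: m=(ys<-40)|(ys>60)
        p=prof(k,xs,26);print(k,n,[(int(a),int(b)) for a,b in zip(ys[m],p[m])])
E
python3 prof.py
```

```text
w1 prong [(-110, 145), (-108, 146), (-106, 142), (-104, 135), (-102, 130), (-100, 129), (-98, 126), (-96, 124), (-94, 120), (-92, 116), (-90, 116), (-88, 119), (-86, 116), (-84, 115), (-82, 113), (-80, 117), (-78, 119), (-76, 112), (-74, 111), (-72, 113), (-70, 115), (-68, 157), (-66, 211), (-64, 220), (-62, 218), (-60, 216), (-58, 214), (-56, 211), (-54, 205), (-52, 197), (-50, 192), (-48, 206), (-46, 223), (-44, 225), (-42, 224), (62, 225), (64, 226), (66, 225), (68, 225), (70, 226), (72, 226), (74, 225), (76, 226), (78, 226), (80, 214), (82, 171), (84, 124), (86, 114), (88, 119), (90, 123), (92, 124), (94, 125), (96, 131), (98, 135), (100, 138), (102, 134), (104, 136), (106, 146), (108, 148), (110, 149), (112, 170), (114, 192), (116, 198), (118, 193), (120, 185), (122, 176), (124, 176), (126, 177), (128, 174), (130, 172)]
w1 mid [(-110, 63), (-108, 89), (-106, 84), (-104, 49), (-102, 37), (-100, 68), (-98, 91), (-96, 82), (-94, 45), (-92, 36), (-90, 73), (-88, 91), (-86, 78), (-84, 41), (-82, 41), (-80, 79), (-78, 92), (-76, 75), (-74, 37), (-72, 42), (-70, 79), (-68, 90), (-66, 6
[... 1876 characters left out ...]
 (82, 255), (84, 255), (86, 255), (88, 255), (90, 255), (92, 255), (94, 255), (96, 255), (98, 255), (100, 255), (102, 213), (104, 82), (106, 213), (108, 191), (110, 108), (112, 148), (114, 242), (116, 245), (118, 206), (120, 104), (122, 141), (124, 244), (126, 245), (128, 164), (130, 34)]
w7 tabedge [(62, 250), (64, 255), (66, 255), (68, 255), (70, 255), (72, 255), (74, 255), (76, 255), (78, 255), (80, 255), (82, 245), (84, 193), (86, 245), (88, 251), (90, 250), (92, 249), (94, 251), (96, 252), (98, 253), (100, 254), (102, 209), (104, 81), (106, 207), (108, 194), (110, 115), (112, 155), (114, 243), (116, 245), (118, 211), (120, 112), (122, 144), (124, 243), (126, 246), (128, 202), (130, 90)]
```

```bash
cat > rel.py <<'E'
from mv import *
import pickle
s,d=pickle.load(open("w7.pkl","rb"));R0=R.from_quat(s["eef_rot"])
pt=lambda u,v:np.array(c(u,v,(160,10),4))
obs=[((-24,75,16),pt(197,438)),((24,75,16),pt(607,438)),((-16,95,16),pt(272,272)),((16,95,16),pt(545,272))]
def P(p,L): # p: grip offset y, height of TCP over underside, pitch, lateral, yaw (mm, rad)
    a=np.array(L,float);b=R.from_euler('x',p[2]).apply(a-[0,p[0],16])+[0,0,16]
    t=np.c_[b[:,1],b[:,0]+p[3],-(b[:,2]-p[1])]/1e3
    return wproj(s,d,s["tool_pos"]+R0.apply(t))
f=lambda p:np.r_[(P(p,[o[0] for o in obs])-[o[1] for o in obs]).ravel(), (p[1]-5.2)/1., (p[0]-11.2)/1.5,p[2]/.03]
r=least_squares(f,(11,5,0,0));print("grip y,h,pitch,lat",r.x.round(3),f(r.x).round(1))
for o in((0,0),(8,0),(8,.5)):
    LN=np.array([.5255,.2621,-.8626]);a=LN[2];LN[:2]+=np.array([-np.sin(a),np.cos(a)])*o[0]/1e3+np.array([np.cos(a),np.sin(a)])*o[1]/1e3
    Q=wproj(s,d,w(LN,np.array([(-24,76.5,26),(24,76.5,26),(0,98,26),(-44,70,10),(44,70,10),(-44,110,10),(44,110,10)])/1e3,0))
    print(o,LN.round(4),((Q-[160,10]+.5)*4).round(0).tolist())
E
python3 rel.py
python3 - <<'E'
import pickle,numpy as np
s,d=pickle.load(open("w7.pkl","rb"));g=d["img"].astype(int)
for v in(15,30,45,60,70): print(v,[(u,g[v,u].tolist()) for u in list(range(219,225))+list(range(297,304))])
E
```

```text
grip y,h,pitch,lat [11.102  5.946 -0.054  0.73 ] [ 0.5  0.5  1.1  0.6 -1.2 -0.6 -0.4 -0.5  0.7 -0.1 -1.8]
(0, 0) [ 0.5255  0.2621 -0.8626] [[313.0, 186.0], [494.0, 186.0], [404.0, 109.0], [246.0, 221.0], [560.0, 222.0], [247.0, 87.0], [560.0, 88.0]]
(8, 0) [ 0.5316  0.2673 -0.8626] [[313.0, 157.0], [494.0, 158.0], [404.0, 82.0], [246.0, 194.0], [560.0, 195.0], [248.0, 61.0], [559.0, 63.0]]
(8, 0.5) [ 0.5319  0.2669 -0.8626] [[315.0, 157.0], [496.0, 158.0], [406.0, 82.0], [248.0, 193.0], [562.0, 195.0], [250.0, 61.0], [561.0, 63.0]]
15 [(219, [49, 57, 64]), (220, [43, 47, 50]), (221, [30, 36, 43]), (222, [123, 207, 245]), (223, [252, 255, 255]), (224, [255, 255, 255]), (297, [243, 255, 255]), (298, [255, 255, 255]), (299, [252, 255, 255]), (300, [233, 255, 255]), (301, [185, 226, 226]), (302, [160, 190, 182]), (303, [149, 178, 171])]
30 [(219, [54, 59, 67]), (220, [50, 54, 59]), (221, [48, 58, 71]), (222, [131, 216, 255]), (223, [249, 255, 255]), (224, [255, 255, 255]), (297, [254, 255, 255]), (298, [254, 255, 255]), (299, [252, 255, 255]), (300, [232, 255, 255]), (301, [210, 239, 240
[... 279 characters left out ...]
5, 222]), (301, [222, 244, 240]), (302, [242, 254, 252]), (303, [232, 250, 247])]
60 [(219, [73, 87, 97]), (220, [71, 82, 91]), (221, [76, 107, 136]), (222, [175, 255, 255]), (223, [255, 255, 255]), (224, [255, 255, 255]), (297, [172, 238, 253]), (298, [169, 237, 253]), (299, [164, 234, 253]), (300, [150, 215, 242]), (301, [149, 184, 192]), (302, [154, 180, 172]), (303, [153, 181, 174])]
70 [(219, [57, 64, 69]), (220, [52, 59, 65]), (221, [111, 180, 216]), (222, [236, 255, 255]), (223, [255, 255, 255]), (224, [255, 255, 255]), (297, [173, 240, 253]), (298, [170, 238, 253]), (299, [165, 232, 252]), (300, [169, 217, 234]), (301, [193, 231, 225]), (302, [185, 221, 213]), (303, [149, 177, 170])]
```

```bash
cat >> mv.py <<'E'
def place(z,dx=0,dy=0,pitch=.045,dyaw=0):
    a=-.8626; y=np.array([-np.sin(a),np.cos(a),0]);x=np.array([np.cos(a),np.sin(a),0])
    r=down(a+dyaw)*R.from_rotvec([0,pitch,0])
    return np.array([.5316,.2673,0])+y*(.0111+dy)+x*dx+[0,0,z],r
E
python3 - <<'E'
from mv import *
print(place(.05)[0]);go(*place(.12));go(*place(.05));
E
```

```text
[0.54003085 0.27452016 0.05      ]
shift [0.2412, 0.0044, 0.2699] turn [0.0003, 0.0129, 0.0009] deg 2.3
shift [0.2402, 0.0041, 0.5032] turn [0.0003, 0.0129, 0.0009] deg 2.3
```

Request:
send_rows(
  targets=[
    [[0.12, 0.002, 0.08], [0, 0.006, 0]],
    [[0.22, 0.004, 0.2], [0, 0.013, 0.001]],
    [[0.241, 0.004, 0.3], [0, 0.013, 0.001]],
    [[0.241, 0.004, 0.4], [0, 0.013, 0.001]],
    [[0.241, 0.004, 0.47], [0, 0.013, 0.001]],
    [[0.241, 0.004, 0.5], [0, 0.013, 0.001]],
    [[0.241, 0.004, 0.5], [0, 0.013, 0.001]],
    [[0.241, 0.004, 0.5], [0, 0.013, 0.001]],
  ],
)

```text
clock: 13.95
tool_pos: [0.5397, 0.2745, 0.0516]
eef_rot: [0.938, 0.347, 0.022, -0.007]
contact_force: [-0.1, -0.7, -1.8]
opening: 0.542
finger_force: 30.0
```

```bash
cat > chk.py <<'E'
from mv import *
import sys
z,dx,dy,p=[float(v) for v in sys.argv[1:5]]
s=get_state();P,r=place(z,dx,dy,p);y=np.array([.7596,.6504,0]);x=np.array([.6504,-.7596,0])
e=np.array(s["tool_pos"])-P;print(s["clock"],"z",round(s["tool_pos"][2],4),"err x,y mm",(np.array([e@x,e@y])*1e3).round(2),"F",np.round(s["contact_force"],1),"M",np.round(s["moment"],2))
print("err rot",(r.inv()*R.from_quat(s["eef_rot"])).as_rotvec().round(4));go(P,r)
E
python3 chk.py .03 0 0 .045
```

```text
13.95 z 0.0516 err x,y mm [-0.19 -0.24] F [-0.1 -0.7 -1.8] M [-0.11  0.15 -0.03]
err rot [-0.0013  0.0005  0.0003]
shift [-0.0025, 0.0005, 0.0719] turn [0.0004, -0.0002, -0.0001] deg 0.1
```

```bash
cat > pr.py <<'E'
from mv import *
s=get_state();d=snapshot("wrist");g=cv2.cvtColor(d["img"],cv2.COLOR_BGR2GRAY)
R0=R.from_quat(s["eef_rot"]);t=lambda q:s["tool_pos"]+R0.apply(np.array(q)/1e3)
print("tab tip",wproj(s,d,np.array([t((95-11.1,x,-10)) for x in(-16,0,16)])).round(1).tolist())
LN=(.5316,.2673,-.8626)
for n,Q in(("notch bottom top/low",[(0,98,26),(0,98,10)]),("notch corners",[(-16.5,98,26),(16.5,98,26)]),("prong outer",[(-24,100,26),(24,100,26)])):
    print(n,wproj(s,d,w(LN,np.array(Q)/1e3,0)).round(1).tolist())
for x0 in(252,258,264): print(x0,[(v,int(g[v,x0:x0+3].mean())) for v in range(40,100)])
import sys
for v in (55,60,65): print(v,[(u,int(g[v,u])) for u in list(range(225,248))+list(range(275,300))])
E
python3 pr.py
```

```text
tab tip [[223.7, 75.5], [259.4, 75.0], [295.1, 75.6]]
notch bottom top/low [[259.6, 80.4], [259.6, 84.3]]
notch corners [[231.1, 80.7], [288.1, 80.7]]
prong outer [[218.3, 77.8], [300.9, 77.8]]
252 [(40, 47), (41, 32), (42, 24), (43, 29), (44, 85), (45, 183), (46, 233), (47, 236), (48, 235), (49, 233), (50, 233), (51, 234), (52, 236), (53, 205), (54, 124), (55, 86), (56, 97), (57, 109), (58, 120), (59, 119), (60, 123), (61, 194), (62, 236), (63, 237), (64, 233), (65, 231), (66, 235), (67, 238), (68, 239), (69, 214), (70, 135), (71, 96), (72, 104), (73, 115), (74, 127), (75, 136), (76, 133), (77, 143), (78, 153), (79, 154), (80, 202), (81, 248), (82, 248), (83, 200), (84, 127), (85, 122), (86, 136), (87, 141), (88, 148), (89, 155), (90, 159), (91, 150), (92, 148), (93, 222), (94, 249), (95, 248), (96, 247), (97, 247), (98, 248), (99, 248)]
258 [(40, 50), (41, 30), (42, 24), (43, 31), (44, 82), (45, 179), (46, 232), (47, 235), (48, 233), (49, 232), (50, 233), (51, 235), (52, 234), (53, 194), (54, 113), (55, 84), (56, 96), (57, 105), (58, 114), (59, 115), (60, 119), (61, 188), (62, 233)
[... 2080 characters left out ...]
, (290, 80), (291, 102), (292, 129), (293, 129), (294, 117), (295, 116), (296, 119), (297, 117), (298, 119), (299, 116)]
65 [(225, 239), (226, 238), (227, 238), (228, 238), (229, 238), (230, 237), (231, 237), (232, 238), (233, 237), (234, 237), (235, 239), (236, 236), (237, 237), (238, 237), (239, 238), (240, 235), (241, 243), (242, 254), (243, 253), (244, 255), (245, 255), (246, 255), (247, 250), (275, 255), (276, 247), (277, 255), (278, 255), (279, 254), (280, 253), (281, 252), (282, 226), (283, 216), (284, 232), (285, 236), (286, 233), (287, 180), (288, 126), (289, 115), (290, 118), (291, 119), (292, 119), (293, 118), (294, 118), (295, 120), (296, 119), (297, 120), (298, 120), (299, 117)]
```

```bash
for z in .03 .02 .0155; do python3 chk.py $z .0005 -.0005 0 | tail -1; done
```

```text
shift [-0.0042, 0.0024, 0.0721] turn [0.0004, -0.0145, -0.0001] deg 2.6
shift [-0.0057, 0.0024, 0.1054] turn [0.0004, -0.0145, -0.0001] deg 2.6
shift [-0.0064, 0.0024, 0.1204] turn [0.0004, -0.0145, -0.0001] deg 2.6
```

Request:
send_rows(
  targets=[
    [[-0.001, 0.0024, 0.01], [0, -0.007, 0]],
    [[-0.002, 0.0024, 0.025], [0, -0.0145, 0]],
    [[-0.003, 0.0024, 0.04], [0, -0.0145, 0]],
    [[-0.0035, 0.0024, 0.055], [0, -0.0145, 0]],
    [[-0.004, 0.0024, 0.07], [0, -0.0145, 0]],
    [[-0.004, 0.0024, 0.075], [0, -0.0145, 0]],
    [[-0.004, 0.0024, 0.075], [0, -0.0145, 0]],
    [[-0.004, 0.0024, 0.075], [0, -0.0145, 0]],
  ],
)

```text
clock: 15.0
tool_pos: [0.5393, 0.2734, 0.0283]
eef_rot: [0.938, 0.347, -0.001, 0.001]
contact_force: [-0.5, -1.6, -1.8]
opening: 0.541
finger_force: 30.0
```

```bash
python3 chk.py .0155 .0005 -.0005 0
```

```text
15.0 z 0.0283 err x,y mm [-0.17 -0.8 ] F [-0.5 -1.6 -1.8] M [-0.06  0.11  0.02]
err rot [-0.0008 -0.0016  0.0005]
shift [0.0027, 0.0005, 0.0427] turn [0.0002, 0.0005, -0.0002] deg 0.1
```

Request:
send_rows(
  targets=[
    [[0.001, 0.0005, 0.008], [0, 0, 0]],
    [[0.0015, 0.0005, 0.016], [0, 0, 0]],
    [[0.002, 0.0005, 0.022], [0, 0, 0]],
    [[0.002, 0.0005, 0.022], [0, 0, 0]],
  ],
)

```text
clock: 15.5
tool_pos: [0.5396, 0.2737, 0.0214]
eef_rot: [0.938, 0.347, -0.001, 0.001]
contact_force: [0.7, 0.5, -1.5]
opening: 0.543
finger_force: 30.0
```

```bash
python3 chk.py .0155 .0005 -.0005 0
```

```text
15.5 z 0.0214 err x,y mm [-0.14 -0.36] F [ 0.7  0.5 -1.5] M [-0.07  0.15 -0.02]
err rot [-0.0007 -0.0022  0.0003]
shift [0.0012, 0.0005, 0.0196] turn [0.0002, 0.0007, -0.0001] deg 0.1
```

The section is about 10 mm into the gap with no contact force, so both dovetails are entering. I'll lower it the rest of the way.

Request:
send_rows(
  targets=[
    [[0.001, 0.0005, 0.007], [0, 0, 0]],
    [[0.001, 0.0005, 0.014], [0, 0, 0]],
    [[0.001, 0.0005, 0.018], [0, 0, 0]],
    [[0.001, 0.0005, 0.021], [0, 0, 0]],
    [[0.001, 0.0005, 0.021], [0, 0, 0]],
  ],
)

```text
clock: 16.12
tool_pos: [0.5401, 0.2738, 0.0154]
eef_rot: [0.938, 0.347, -0.001, 0.001]
contact_force: [-0.4, -0.6, -0.5]
opening: 0.541
finger_force: 30.0
```

```bash
python3 chk.py .0135 .0005 -.0005 0
```

```text
16.125 z 0.0154 err x,y mm [0.09 0.07] F [-0.4 -0.6 -0.5] M [-0.01  0.21  0.01]
err rot [-0.0008 -0.0017  0.0003]
shift [-0.0002, -0.0003, 0.0062] turn [0.0002, 0.0006, -0.0001] deg 0.1
```

Request:
send_rows(
  targets=[
    [[0, 0, 0.004], [0, 0, 0]],
    [[0, 0, 0.008], [0, 0, 0]],
    [[0, 0, 0.01], [0, 0, 0]],
    [[0, 0, 0.01], [0, 0, 0]],
  ],
)

```text
clock: 16.62
tool_pos: [0.5401, 0.2738, 0.0152]
eef_rot: [0.938, 0.346, -0.0, 0.0]
contact_force: [-6.3, -1.1, 22.4]
opening: 0.539
finger_force: 30.0
```

Request:
send_rows(
  targets=[
    [[0, 0, -0.006], [0, 0, 0]],
    [[0, 0, -0.008], [0, 0, 0]],
  ],
)

```text
clock: 16.88
tool_pos: [0.5402, 0.2738, 0.0153]
eef_rot: [0.938, 0.347, -0.0, 0.001]
contact_force: [-1.3, 0.0, 4.5]
opening: 0.541
finger_force: 30.0
```

Request:
send_rows(
  targets=[
    [[0, 0, 0], [0, 0, 0]],
    [[0, 0, 0], [0, 0, 0]],
    [[0, 0, 0], [0, 0, 0]],
    [[0, 0, 0], [0, 0, 0]],
    [[0, 0, 0], [0, 0, 0]],
  ],
  fingers=0.85,
)

```text
clock: 17.5
tool_pos: [0.5401, 0.2738, 0.0146]
eef_rot: [0.938, 0.347, -0.001, 0.001]
contact_force: [-0.9, 0.3, 0.4]
opening: 0.849
finger_force: 0.0
```

Request:
send_rows(
  targets=[
    [[0, 0, -0.05], [0, 0, 0]],
    [[0, 0, -0.2], [0, 0, 0]],
    [[0, 0, -0.4], [0, 0, 0]],
    [[0, 0, -0.6], [0, 0, 0]],
    [[0, 0, -0.8], [0, 0, 0]],
    [[0, 0, -0.8], [0, 0, 0]],
    [[0, 0, -0.8], [0, 0, 0]],
  ],
)

```text
clock: 18.38
tool_pos: [0.5397, 0.2742, 0.255]
eef_rot: [0.938, 0.347, -0.001, 0.0]
contact_force: [0.0, -0.7, -0.5]
opening: 0.85
finger_force: 0.0
```

```bash
python3 - <<'E'
from mv import *
import pickle
s=get_state();d=snapshot("wrist");pickle.dump((s,d),open("w8.pkl","wb"))
print(s["clock"],s["tool_pos"],s["opening"])
g=d["img"]
L8=(.5316,.2673,-.8626)
def row(xs,y):
    q=wproj(s,d,w(L8,np.array([(x,y,26) for x in xs])/1e3,0)).astype(np.float32)
    return cv2.remap(cv2.cvtColor(g,cv2.COLOR_BGR2GRAY),q[:,:1],q[:,1:],cv2.INTER_LINEAR).ravel()
xs=np.arange(-30,31,1.)
for y in(-110,-60,-30,0,40,70,115): print(y,row(xs,y).tolist())
ys=np.arange(-120,125,1.)
for x in(-21,21,0):
    q=wproj(s,d,w(L8,np.array([(x,y,26) for y in ys])/1e3,0)).astype(np.float32)
    p=cv2.remap(cv2.cvtColor(g,cv2.COLOR_BGR2GRAY),q[:,:1],q[:,1:],cv2.INTER_LINEAR).ravel()
    for a,b in((-100,-45),(60,110)): m=(ys>=a)&(ys<b);print(x,a,p[m].tolist())
E
```

```text
18.375 [0.5396543  0.27420068 0.25496441] 0.8503106692921889
-110 [204, 203, 202, 200, 204, 205, 192, 151, 116, 98, 95, 100, 96, 83, 60, 54, 68, 98, 139, 201, 251, 255, 231, 195, 152, 132, 120, 114, 113, 114, 114, 113, 114, 113, 112, 112, 140, 185, 241, 251, 255, 251, 239, 175, 132, 114, 125, 157, 194, 228, 232, 229, 221, 209, 225, 244, 253, 254, 254, 255, 254]
-60 [208, 206, 204, 204, 207, 204, 171, 123, 94, 96, 99, 99, 97, 86, 84, 93, 108, 104, 104, 113, 123, 134, 130, 112, 83, 65, 58, 59, 58, 59, 59, 59, 60, 61, 61, 59, 59, 71, 92, 119, 136, 133, 120, 100, 84, 77, 85, 117, 181, 221, 241, 240, 222, 223, 234, 252, 254, 254, 254, 254, 254]
-30 [208, 205, 203, 203, 205, 202, 186, 129, 103, 96, 102, 102, 98, 81, 53, 37, 33, 35, 51, 101, 150, 158, 134, 92, 55, 39, 34, 35, 36, 36, 35, 35, 36, 34, 33, 34, 36, 63, 104, 143, 157, 113, 69, 38, 32, 33, 46, 67, 93, 101, 100, 98, 98, 114, 165, 200, 217, 217, 213, 213, 220]
0 [208, 207, 205, 203, 203, 205, 188, 150, 111, 97, 101, 104, 102, 91, 59, 40, 33, 34, 40, 85, 135, 164, 157, 107, 60, 38, 34, 37, 36, 35, 35, 36, 35, 36, 35, 35, 39, 56, 89,
[... 1779 characters left out ...]
 108, 109, 108, 109, 105, 108, 125, 156, 188, 162, 123, 99, 101, 108, 109, 109, 109, 110, 110, 110, 110, 109, 110, 109, 109, 109, 109, 108, 109, 109, 109, 109, 110, 113, 113, 112, 111, 112, 111, 111, 112, 113, 110]
0 -100 [146, 178, 209, 233, 238, 231, 214, 166, 130, 112, 135, 181, 237, 244, 244, 234, 184, 145, 118, 128, 137, 153, 196, 197, 170, 120, 76, 43, 31, 36, 51, 77, 91, 100, 102, 93, 72, 45, 33, 41, 59, 80, 90, 93, 87, 83, 81, 79, 67, 48, 35, 33, 55, 77, 96]
0 60 [50, 73, 96, 108, 111, 107, 94, 69, 48, 39, 49, 76, 96, 107, 111, 108, 97, 69, 46, 40, 56, 81, 100, 111, 113, 110, 89, 65, 46, 40, 54, 80, 99, 126, 163, 196, 191, 185, 178, 165, 123, 85, 67, 72, 100, 130, 147, 152, 148, 135]
```

The seams show thin even gaps at both shoulders (about 1.5–2 mm), so the section is seated, released and flush. Now back to the isolator.

```bash
python3 - <<'E'
from mv import *
a=([.50,.03,.26],down(.2));b=handle(.12,np.pi/2)
go(*a);go(*b,a)
E
```

```text
shift [-0.6284, 0.5332, -0.0181] turn [-0.0007, 0.0011, -0.3383] deg 60.9
shift [-0.758, 0.0059, 0.3102] turn [0.2004, -0.1183, -0.325] deg 72.0
```

Request:
send_rows(
  targets=[
    [[-0.63, 0.53, -0.02], [0, 0, -0.338]],
    [[-0.63, 0.53, -0.02], [0, 0, -0.338]],
    [[-0.63, 0.53, -0.02], [0, 0, -0.338]],
    [[-0.63, 0.53, -0.02], [0, 0, -0.338]],
    [[-0.63, 0.53, -0.02], [0, 0, -0.338]],
    [[-0.63, 0.53, -0.02], [0, 0, -0.338]],
    [[-0.63, 0.53, -0.02], [0, 0, -0.338]],
  ],
  fingers=1,
)

```text
clock: 19.3
tool_pos: [0.4991, 0.0303, 0.2599]
eef_rot: [0.634, 0.773, -0.002, -0.001]
contact_force: [0.6, -0.4, -0.2]
opening: 0.999
finger_force: 0.0
```

```bash
python3 - <<'E'
from mv import *
print(cur()[0]);go(*handle(.12,np.pi/2))
E
```

```text
[0.49906716 0.03029816 0.25993267]
shift [-0.7593, 0.0121, 0.3105] turn [0.199, -0.119, -0.3256] deg 71.9
```

Request:
send_rows(
  targets=[
    [[-0.76, 0.012, 0.31], [0.199, -0.119, -0.3255]],
    [[-0.76, 0.012, 0.31], [0.199, -0.119, -0.3255]],
    [[-0.76, 0.012, 0.31], [0.199, -0.119, -0.3255]],
    [[-0.76, 0.012, 0.31], [0.199, -0.119, -0.3255]],
    [[-0.76, 0.012, 0.31], [0.199, -0.119, -0.3255]],
    [[-0.76, 0.012, 0.31], [0.199, -0.119, -0.3255]],
    [[-0.76, 0.012, 0.31], [0.199, -0.119, -0.3255]],
    [[-0.76, 0.012, 0.31], [0.199, -0.119, -0.3255]],
    [[-0.76, 0.012, 0.31], [0.199, -0.119, -0.3255]],
  ],
)

```text
clock: 20.42
tool_pos: [0.5484, -0.193, 0.1686]
eef_rot: [0.144, 0.929, -0.338, -0.05]
contact_force: [0.6, 0.4, 0.8]
opening: 0.998
finger_force: 0.0
```

```bash
python3 - <<'E'
from mv import *
s=get_state();print(np.round(s["q"],2),s["opening"]);go(*handle(.12,np.pi/2));go(*handle(.021,np.pi/2))
E
```

```text
[-0.18  0.88  0.18  1.73  0.66  0.93  0.7 ] 0.9981256936124826
shift [0.0052, 0.0035, 0.0041] turn [0.0002, 0.0007, -0.0013] deg 0.3
shift [0.0059, 0.0033, 0.3341] turn [0.0002, 0.0007, -0.0013] deg 0.3
```

Request:
send_rows(
  targets=[
    [[0.006, 0.0033, 0.17], [0, 0, -0.001]],
    [[0.006, 0.0033, 0.333], [0, 0, -0.001]],
    [[0.006, 0.0033, 0.333], [0, 0, -0.001]],
    [[0.006, 0.0033, 0.333], [0, 0, -0.001]],
  ],
)

```text
clock: 20.92
tool_pos: [0.5291, -0.2525, 0.0919]
eef_rot: [0.142, 0.929, -0.337, -0.05]
contact_force: [0.2, 1.2, -0.6]
opening: 0.997
finger_force: 0.0
```

Request:
send_rows(
  targets=[
    [[0, 0, 0], [0, 0, 0]],
    [[0, 0, 0], [0, 0, 0]],
    [[0, 0, 0], [0, 0, 0]],
    [[0, 0, 0], [0, 0, 0]],
    [[0, 0, 0], [0, 0, 0]],
    [[0, 0, 0], [0, 0, 0]],
    [[0, 0, 0], [0, 0, 0]],
    [[0, 0, 0], [0, 0, 0]],
    [[0, 0, 0], [0, 0, 0]],
    [[0, 0, 0], [0, 0, 0]],
    [[0, 0, 0], [0, 0, 0]],
  ],
  fingers=0,
  newtons=50,
)

```text
clock: 22.3
tool_pos: [0.5279, -0.2533, 0.0919]
eef_rot: [0.141, 0.929, -0.339, -0.051]
contact_force: [-0.3, -3.1, 4.7]
opening: 0.165
finger_force: 49.9
```

Gripped at 14.5 mm. I'll turn it back clockwise, then release and retreat.

Request:
send_rows(
  targets=[
    [[0, 0, 0], [0, 0, 0.05]],
    [[0, 0, 0], [0, 0, 0.1]],
    [[0, 0, 0], [0, 0, 0.15]],
    [[0, 0, 0], [0, 0, 0.2]],
    [[0, 0, 0], [0, 0, 0.25]],
    [[0, 0, 0], [0, 0, 0.3]],
    [[0, 0, 0], [0, 0, 0.35]],
    [[0, 0, 0], [0, 0, 0.4]],
    [[0, 0, 0], [0, 0, 0.45]],
    [[0, 0, 0], [0, 0, 0.5]],
    [[0, 0, 0], [0, 0, 0.503]],
    [[0, 0, 0], [0, 0, 0.503]],
  ],
)

```text
clock: 23.8
tool_pos: [0.5279, -0.2532, 0.0918]
eef_rot: [0.758, 0.555, -0.275, 0.204]
contact_force: [1.0, -3.0, 5.1]
opening: 0.163
finger_force: 50.4
```

Request:
send_rows(
  targets=[
    [[0, 0, 0], [0, 0, 0]],
    [[0, 0, 0], [0, 0, 0]],
    [[0, 0, 0], [0, 0, 0]],
    [[0, 0, 0], [0, 0, 0]],
    [[0, 0, 0], [0, 0, 0]],
    [[0, 0, 0], [0, 0, 0]],
    [[0, 0, -0.1], [0, 0, 0]],
    [[0, 0, -0.25], [0, 0, 0]],
    [[0, 0, -0.33], [0, 0, 0]],
    [[0, 0, -0.33], [0, 0, 0]],
    [[0, 0, -0.33], [0, 0, 0]],
  ],
  fingers=1,
)

```text
clock: 25.18
tool_pos: [0.546, -0.1923, 0.1666]
eef_rot: [0.759, 0.554, -0.275, 0.204]
contact_force: [-0.1, -0.6, 0.0]
opening: 0.999
finger_force: 0.0
```

```bash
python3 - <<'E'
from mv import *
import pickle
s=get_state();d=snapshot("wrist");t=snapshot("top");print(s["clock"],s["tool_pos"],s["contact_force"])
def red(i):
    h=cv2.cvtColor(i,cv2.COLOR_BGR2HSV);m=(((h[...,0]<8)|(h[...,0]>172))&(h[...,1]>150)&(h[...,2]>60)).astype(np.uint8);return m
m=red(d["img"])[120:250,180:330];n,l,st,c=cv2.connectedComponentsWithStats(m);k=1+st[1:,4].argmax();print("now",st[k],c[k])
m=red(pickle.load(open("w3.pkl","rb"))[1]["img"])[120:250,180:330];n,l,st,c=cv2.connectedComponentsWithStats(m);k=1+st[1:,4].argmax();print("w3 ",st[k],c[k])
dif=cv2.absdiff(t["img"],D["top"]["img"])[130:250,140:390].max(2)>60
n,l,st,c=cv2.connectedComponentsWithStats(dif.astype(np.uint8));print([(s_[:5]+[140,130,0,0,0]).tolist() for s_ in st[1:] if s_[4]>15])
# stripe: white pixels inside bar in wrist view
g=d["img"].min(2);x=int(404/1.56);print([int(v) for v in g[140:245:3,x]])
E
```

```text
25.175 [ 0.54598676 -0.19233987  0.16660708] [-0.10159529 -0.64356798  0.03605791]
now [  55   31   51   90 2453] [80.20016307 71.20097839]
w3  [  54   27   50   89 2443] [78.33606222 66.78100696]
[[237, 131, 20, 27, 80], [265, 130, 9, 12, 26], [279, 130, 20, 17, 111], [299, 143, 45, 29, 615], [174, 159, 71, 89, 1848], [219, 161, 10, 13, 44], [301, 172, 33, 31, 569], [211, 180, 25, 13, 76], [288, 208, 42, 17, 449]]
[39, 31, 30, 25, 8, 17, 25, 27, 23, 26, 23, 20, 24, 24, 26, 23, 25, 26, 28, 26, 24, 24, 24, 26, 31, 26, 25, 64, 122, 123, 122, 123, 154, 129, 161]
```

The handle matches its original "on" view. Nothing is touching and there's no change at the spool or tin, so I'm handing in.

```bash
python3 -c "
from plant import *
print(finish_job())"
```

```text
the job is handed in; nothing more can be done
None
```

I turned the isolator off, lowered the long section into the gap the right way round, let go, turned the isolator back on and handed the job in at about 25 s. The camera checks looked right (thin, even seams at both ends and the handle back at on), but the judge returned no result.

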